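Mix the board lacquer and start its rest time

ROBOT

A 6-joint arm with a two-finger parallel gripper is mounted at the origin on the work surface. World frame = base frame: x ahead of the robot, y to its left, z up, the work surface at z = 0. Lengths are in mm, angles in rad, forces in N, time in s.
With the tool pointing down it reaches from about 350 to 725 mm from the base axis. Payload 4.3 kg.
Tool frame: the origin (TCP) lies between the finger pads; the fingertips stand 8 mm ahead of it and the grasp point (between the pads) lies 11 mm behind it; z points along the fingers, y is the line along which they close (so a half turn about z gives the same grasp; the last joint's range is limited). The gripper opens to 85 mm and grips with 20 to 120 N. Pads are 22 mm wide; open, the fingers measure 114 mm over their backs; the gripper's body (76 mm by 85 mm) begins 54 mm behind the grasp point. The pads swing forward as they close: fully open they stand 13 mm farther back than shut.
Start: joints at [-1.349, 0.377, 0.081, 1.274, 0, 1.46], TCP at [187.316, -543.675, 203.129] pointing down, gripper open.
Joint ranges: [-2.72, 2.72], [-0.84, 1.66], [-1.02, 1.22], [-1.77, 2.12], [-1.37, 1.28], [-3.14, 3.14]. Speed limits (rad/s): [2.57, 2.57, 3.14, 3.14, 3.14, 3.14].

INTERFACE

Orientations are given as a rotation vector (axis times angle).
In Python, from plant import arm gives the robot as it stands. Calls block until the motion is done:
- arm.reach(position, orientation): joint-space move of the TCP to a pose.
- arm.move_l(position, rot=None, v=150, stop_force=None): straight line of the TCP; rot=None keeps the orientation; v is the mean speed in mm/s. With stop_force (N) it stops when the force on the tool has changed by that much, and returns True; else False.
- arm.move_joints(angles): joint-space move.
- arm.gripper_to(opening, force=None): opening from 0.0 (shut) to 1.0 (fully open); force is the grip in N (None keeps the last); returns when the fingers have stopped.
- arm.pause(seconds).
- arm.solve_ik(position, orientation): joint angles nearest the present ones, or None.
- arm.get_image(name): name is "scene" or "top"; returns (picture, depth): 420x560x3 uint8, blue, green, red; 420x560 float32, mm along the optical axis (not along the pixel's ray), 0 where there is no reading.
- arm.calibration(name): a dict with "fovy" (degrees; the focal length in pixels is half the picture's height over the tangent of half this angle, whatever the lens; pixels are square), "cx", "cy" (the principal point, pixels), "R" (3x3) and "t" (3): a world point X has camera coordinates R X + t. Camera axes: x right, y down, z forward; pixel columns grow to the right and rows downward; lengths in mm; the calibration is good to about 2 mm. A picture is of the moment at which its call begins. calibration takes no time and is no camera call.
A pose or a line that the arm cannot do raises arm.MotionError and nothing moves.
- arm.job_done(): hands the job in; it is judged then, once.
Readings, each from a call of its own:
- arm.current_t(): time.
- arm.current_qpos(): joint angles.
- arm.current_dq(): joint speeds.
- arm.current_effort(): joint torques, N m.
- arm.current_ee_pos(): TCP position.
- arm.current_eef_rot(): TCP orientation.
- arm.current_force(): force on the tool from outside, world axes, zero at the start.
- arm.current_torque(): the same for the moment, N m.
- arm.current_width(): opening from 0.0 (shut) to 1.0 (fully open).
- arm.current_grip_force(): force on a finger pad.
Only numpy, scipy, OpenCV 4.12 (cv2) and the standard library are available. Lean on these libraries where they do the work, as an engineer would, in place of code of your own. Each camera call takes 0.05 s, during which the arm holds its last target. There are 200 camera calls.

TASK

Mix the settled lacquer: lift the capped white bottle out of its leaning blue rest, turn it upside down so that the red cap points down at the bench, hold it so for two seconds, then turn it back and lay it in the rest again, cap end up, foot on the ledge and cheeks either side, without dropping it. After that, turn the dial of the bench timer until its red pointer stands on the green mark. Leave the jar, screwdriver and meter where they are.

Things in the scene. Friction and masses are not known exactly. Their poses are not given: they have to be found in the camera images.
- bottle: Loose closed bottle, white with green band and red cap, 0.26 kg nominal. Straight body 52 mm in diameter, 115 mm tall, then neck 18 mm, then cap 31 mm in diameter, 27 mm tall: 160 mm overall. Origin: centre of its underside; z along its axis to the cap. It starts in the rest, leaning 35 degrees from vertical.
- bottle_cap (a point): Centre of the top of the red cap, 160 mm up the bottle's axis.
- bottle_mid (a point): Point on the bottle's axis 80 mm from its underside, a good height to grip it.
- stand: Fixed leaning bottle rest on a steel base 200 (x) by 130 (y) by 12 mm. Blue back plate, 60 mm wide, 145 mm long, leans 35 degrees from vertical towards +x; a ledge 76 mm wide, 62 mm deep stands square to its lower end. The bottle lies on the plate, underside on the ledge, cap up; it goes in and out on the -x and upper side. Origin: centre of the base's underside; z up.
- stand_foot (a point): Where the centre of the bottle's underside lies when it is home: 45 mm to -x of the stand's origin, 40 mm above the bench. Two blue cheeks beside it, 64 mm apart (inside), reach 40 mm up along the bottle from the ledge, and from the back plate to 10 mm past the bottle's axis on the open side.
- stand_head (a point): Where bottle_cap lies when the bottle is home.
- timer: Fixed grey bench timer, 120 by 120 mm, 45 mm high, with a white dial face on top. Origin: centre of its underside; z up.
- dial (a joint): Angle of the timer's dial, rad, 0 to 5. At 0 the pointer points to the timer's -x; it grows clockwise seen from above. It is 2.4 on the green mark and starts between 1.0 and 1.85. It stays where it is left.
- dial_grip (a point): On the dial's vertical axis, 79 mm above the bench, at the height to grip. The dial is a black disc 60 mm in diameter, 8 mm thick, bearing an upright black bar 56 mm long and 14 mm thick, its top 86 mm above the bench. A red line on one half of the bar is the pointer. x runs along the bar, the pointer towards -x.
- dial_pointer (a point): Pointer direction on the dial, 37 mm from its axis.
- dial_mark (a point): The green mark on the dial face, 37 mm from the dial's axis; the mark spans 0.12 rad either side of this point.
- jar: Bystander: closed amber jar with a blue lid, 60 mm in diameter, 65 mm tall, standing on the bench. Origin: centre of its underside.
- screwdriver: Bystander: screwdriver with a red handle lying on the bench along its x, 200 mm long, 26 mm thick. Origin: middle of its length, on the bench.
- meter: Bystander: yellow handheld meter lying on the bench, 150 (x) by 76 mm, 42 mm high with its selector. Origin: centre of its underside.

How it is judged (in metres and radians):
On the way, in this order (a step that is already met when the one before it is completed fails the run):
1. the bottle is held upside down in the fingers, its axis at least 140 degrees from upright, for 1 s (angle between bottle's own z axis and vertical above 2.44 rad and contact force between the fingers and bottle above 0.3 N), for 1 s.
2. the bottle is home in its rest again, cap end up, and let go (distance between bottle and stand_foot below 0.015 m and distance between bottle_cap and stand_head below 0.02 m and contact force between the fingers and bottle below 0.1 N and linear speed of bottle below 0.03 m/s), for 0.3 s.
3. after that, the pointer of the dial is on the green mark (within 0.12 rad) (value of joint dial between 2.28 and 2.52 rad), for 0.2 s.
At the end, for the whole second after the job is handed in: The bottle lies at rest in the rest, cap end up, its underside within 15 mm and its cap within 20 mm of home, and the dial's pointer is within 0.12 rad of the green mark (2.4) (all of step 3 and distance between bottle and stand_foot below 0.015 m and distance between bottle_cap and stand_head below 0.02 m and linear speed of bottle below 0.03 m/s); the robot touches nothing.
It fails at once if the bottle is dropped (it moves faster than 0.45 m/s while not touched by the fingers) (contact force between the fingers and bottle below 0.02 N and linear speed of bottle above 0.45 m/s).
It fails at once if the jar, screwdriver or meter is moved by more than 25 mm (distance of any of jar, screwdriver, meter from where it was at the start of the episode above 0.025 m).
It also fails if it takes over 72 s, if anything falls off the work surface, if the arm or the gripper's body presses on something with over 40 N, if the wrist force passes 120 N, or if a joint passes its speed limit or range.

## Working session

There is one attempt and no reset: what is moved stays moved. The work goes in short steps, each a Python script; the robot and the scene stay as the last script left them, time stands still between calls to the robot, and variables do not carry over. Pictures are saved under pics/ and viewed, at most 10 in all, crops included, and the job is handed in when it is done.

```bash
ls; mkdir -p pics
python3 - <<'E'
from plant import arm
import cv2,numpy as np
for n in("scene","top"):
    p,d=arm.get_image(n); cv2.imwrite(f"pics/{n}0.png",p); np.save(f"pics/{n}0.npy",d)
    c=arm.calibration(n); print(n,c, (d>0).mean())
print(arm.current_t(),arm.current_eef_rot())
E
```

```text
pics
scene {'fovy': 47.198258504273376, 'cx': 276.75562042022875, 'cy': 210.52130751299993, 'R': array([[-0.55001395,  0.83508676,  0.01071279],
       [ 0.490687  ,  0.33350824, -0.80498355],
       [-0.67580391, -0.43749556, -0.5932004 ]]), 't': array([ 320.7399669 , -201.02337037, 1529.6987011 ])} 0.9817474489795919
top {'fovy': 53.32668880613449, 'cx': 280.0767043366206, 'cy': 210.7340871617115, 'R': array([[-0.01776861, -0.99983868,  0.0026261 ],
       [-0.98133497,  0.01693664, -0.19155893],
       [ 0.19148355, -0.00598082, -0.9814776 ]]), 't': array([  3.14413331, 614.16706777, 756.1644517 ])} 0.9957865646258504
0.1 [-3.09658938e+00 -5.18524919e-01  2.08933784e-04]
```

View pics/scene0.png

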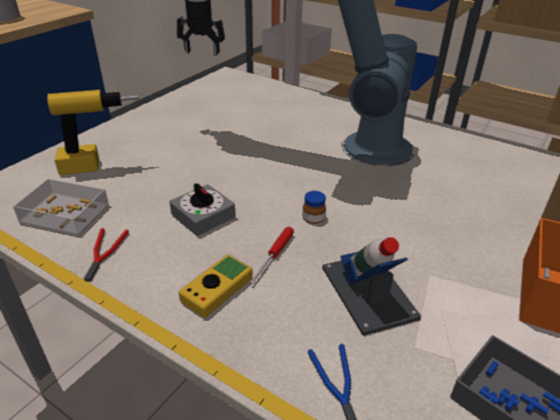

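View pics/top0.png

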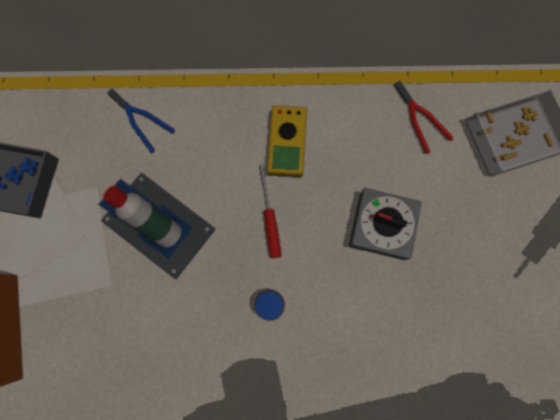

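The scene view shows the bottle in its rest with the cap at about (388,247), the timer at (202,207), the meter at (216,285) and the jar at (315,207). The top view shows the cap at (115,197), the bottle's foot at about (172,238) and the stand base corners at (143,173), (214,228), (176,277) and (102,222). It also shows the dial at (388,222) with its red pointer to the upper left, and the green mark at (376,203).

```bash
cat > h.py <<'E'
import numpy as np,cv2
from plant import arm
class Cam:
    def __init__(s,n):
        c=arm.calibration(n); s.R=np.array(c["R"]);s.t=np.array(c["t"]);s.f=210/np.tan(np.radians(c["fovy"]/2));s.cx=c["cx"];s.cy=c["cy"]
        s.o=-s.R.T@s.t
    def ray(s,p):
        p=np.atleast_2d(np.asarray(p,float))
        d=np.c_[(p[:,0]-s.cx)/s.f,(p[:,1]-s.cy)/s.f,np.ones(len(p))]
        return d@s.R
    def plane(s,p,z):
        d=s.ray(p); return s.o+d*((z-s.o[2])/d[:,2])[:,None]
    def cloud(s,mask,D):
        v,u=np.nonzero(mask&(D>0)); return s.o+s.ray(np.c_[u,v])*D[v,u][:,None]
    def proj(s,X):
        c=np.atleast_2d(X)@s.R.T+s.t; return np.c_[c[:,0]/c[:,2]*s.f+s.cx,c[:,1]/c[:,2]*s.f+s.cy]
def tri(c1,p1,c2,p2):
    d1,d2=c1.ray(p1)[0],c2.ray(p2)[0]
    s=np.linalg.lstsq(np.c_[d1,-d2],c2.o-c1.o,rcond=None)[0]
    a,b=c1.o+s[0]*d1,c2.o+s[1]*d2
    return (a+b)/2,np.linalg.norm(a-b)
def hsv(img,lo,hi,box):
    m=cv2.inRange(cv2.cvtColor(img,cv2.COLOR_BGR2HSV),np.array(lo),np.array(hi))
    if lo[0]==0: m|=cv2.inRange(cv2.cvtColor(img,cv2.COLOR_BGR2HSV),np.array([172,lo[1],lo[2]]),np.array([179,255,255]))
    k=np.zeros_like(m);x0,y0,x1,y1=box;k[y0:y1,x0:x1]=1
    return (m*k)>0
def cen(m): v,u=np.nonzero(m); return np.array([u.mean(),v.mean()])
E
cat > m.py <<'E'
from h import *
np.set_printoptions(precision=1,suppress=True)
I={n:cv2.imread(f"pics/{n}0.png") for n in("scene","top")};D={n:np.load(f"pics/{n}0.npy") for n in I};C={n:Cam(n) for n in I}
T,S=C["top"],C["scene"]
red=([0,120,60],[8,255,255]);grn=([40,80,60],[85,255,255])
full=np.ones((420,560),bool)
W=T.cloud(full,D["top"]);print("bench z pct",np.percentile(W[:,2],[5,25,50,75]))
# stand base
def near(box,z0,z1):
    m=np.zeros((420,560),bool);x0,y0,x1,y1=box;m[y0:y1,x0:x1]=1
    P=T.cloud(m,D["top"]);return P[(P[:,2]>z0)&(P[:,2]<z1)]
for nm,b,z in(("base",(90,160,230,290),(8,16)),("timer",(340,175,430,270),(38,52))):
    P=near(b,*z);r=cv2.minAreaRect(P[:,:2].astype(np.float32));print(nm,len(P),"z",np.median(P[:,2]),r)
print("corners z12",T.plane([(143,173),(214,228),(176,277),(102,222)],12)[:,:2].tolist())
# cap
mt=hsv(I["top"],*red,(90,170,140,225));ms=hsv(I["scene"],*red,(365,230,410,265))
print("cap px",cen(mt),cen(ms),mt.sum(),ms.sum());print("cap tri",tri(T,cen(mt),S,cen(ms)))
print("cap cloud",T.cloud(mt,D["top"]).mean(0),S.cloud(ms,D["scene"]).mean(0))
# green band
gt=hsv(I["top"],[40,60,20],[95,255,255],(100,180,200,260));print("band",gt.sum(),cen(gt),T.cloud(gt,D["top"]).mean(0))
# dial
rt=hsv(I["top"],*red,(350,190,420,255));rs=hsv(I["scene"],*red,(185,175,225,205))
print("pointer tri",tri(T,cen(rt),S,cen(rs)),rt.sum(),rs.sum());R=T.plane(np.argwhere(rt)[:,::-1],86);print("pointer at z86",R.mean(0),cv2.fitLine(R[:,:2].astype(np.float32),2,0,.01,.01).ravel())
mk=hsv(I["top"],*grn,(350,190,420,255));mks=hsv(I["scene"],*grn,(185,195,225,225));print("mark",mk.sum(),T.plane(cen(mk),45),tri(T,cen(mk),S,cen(mks)),mks.sum())
wt=cv2.inRange(cv2.cvtColor(I["top"],cv2.COLOR_BGR2HSV),np.array([0,0,140]),np.array([179,50,255]));k=np.zeros_like(wt);k[192:252,356:418]=1;wt=wt*k
c=max(cv2.findContours(wt,0,1)[0],key=cv2.contourArea);e=cv2.fitEllipse(cv2.convexHull(c));print("face ell",e,T.plane(e[0],45))
P=near((360,195,415,250),78,95);print("bar cloud",len(P),P.mean(0),P[:,2].max(),cv2.minAreaRect(P[:,:2].astype(np.float32)))
P=near((240,285,300,325),50,80);print("jar",P.mean(0));
P=near((90,170,200,260),60,250);print("stand high pts",P.min(0),P.max(0))
E
python3 m.py
```

```text
bench z pct [-525.7   -1.5    0.2    1.7]
base 3302 z 12.472701194442493 ((600.3442993164062, 243.53421020507812), (200.29747009277344, 130.02818298339844), 52.14106750488281)
timer 2865 z 45.439611300949196 ((590.7100830078125, -219.46612548828125), (120.42779541015625, 120.3545150756836), 75.28487396240234)
corners z12 [[709.0874004697177, 278.57035433465086], [589.6808182820375, 128.05172752520696], [491.80343763504027, 202.8560700334176], [606.1222266702227, 357.94157768270287]]
cap px [114.8 196.5] [388.7 246.3] 340 261
cap tri (array([624. , 274.4, 162. ]), np.float64(1.3559688923258304))
cap cloud [621.7 271.7 170.2] [631.7 275.9 168. ]
band 622 [155.7 225.3] [582.8 221.6  99.6]
pointer tri (array([ 596.5, -204.1,   88.9]), np.float64(3.431126090654823)) 53 22
pointer at z86 [ 596.  -203.3   86. ] [   0.3    1.   596.  -203.3]
mark 39 [[ 630.  -198.6   45. ]] (array([ 629.8, -198.6,   48.5]), np.float64(2.024454716115357)) 17Traceback (most recent call last):
  File "m.py", line 26, in <module>
    c=max(cv2.findContours(wt,0,1)[0],key=cv2.contourArea);e=cv2.fitEllipse(cv2.convexHull(c));print("face ell",e,T.plane(e[0],45))
ValueError: max() iterable argument is empty
```

```bash
sed -i '/^wt=/d;/^c=max/d' m.py
cat >> m.py <<'E'
b=I["top"][195:250,355:420];print(b[::6,::6].max(2))
P=near((350,185,430,260),50,58);print("disc cloud",len(P),P.mean(0),cv2.minEnclosingCircle(P[:,:2].astype(np.float32)))
cv2.imwrite("pics/dial.png",np.hstack([cv2.resize(I["top"][175:270,340:435],(400,400),interpolation=2),cv2.resize(I["scene"][170:240,165:235],(400,400),interpolation=2)]))
E
python3 m.py|tail -20
```

```text
cap tri (array([624. , 274.4, 162. ]), np.float64(1.3559688923258304))
cap cloud [621.7 271.7 170.2] [631.7 275.9 168. ]
band 622 [155.7 225.3] [582.8 221.6  99.6]
pointer tri (array([ 596.5, -204.1,   88.9]), np.float64(3.431126090654823)) 53 22
pointer at z86 [ 596.  -203.3   86. ] [   0.3    1.   596.  -203.3]
mark 39 [[ 630.  -198.6   45. ]] (array([ 629.8, -198.6,   48.5]), np.float64(2.024454716115357)) 17
bar cloud 235 [ 590.  -218.5   85.2] 90.09521570605034 ((590.6331176757812, -219.1151580810547), (55.6927490234375, 14.77286148071289), 68.00716400146484)
jar [435.3  15.4  65.1]
stand high pts [545.3 168.8  60.1] [661.4 311.9 180.2]
[[ 71  35  73  73  74  80  77  94 122 123 122]
 [ 71  54  75 105 118 110 129 126  93  75  74]
 [ 66  68 129 128 129  78  84 128 130  94  75]
 [ 53  86 130 107  97  32  24  26 128 130  77]
 [ 35 111 127  45  12  24  64  21  67 131  80]
 [ 43 105 131  70  26  21  15  14  20 128  85]
 [ 63  78 126 129  25  26  26  26 130 131  81]
 [ 76  79 124 131 131 112 110 131 131 126  98]
 [ 76  80  79 122 131 131 131 129 127  79 116]
 [101  48  39  59  75  93  95  80  78  79 117]]
disc cloud 414 [ 587.8 -216.2   55.5] ((597.628662109375, -213.0406951904297), 38.84714889526367)
```

View pics/dial.png

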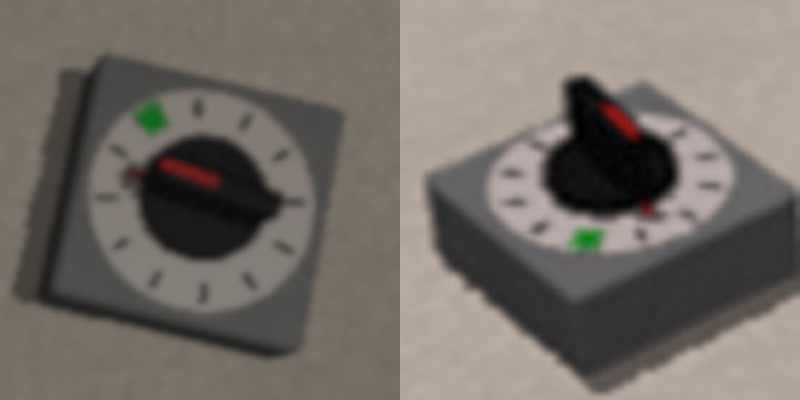

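The crop shows the red line at about (190,175) in the left half, pointing left and slightly up, with the green mark at (152,118). The timer, bar and mark positions agree: the dial is at about 1.65 rad and its axis is near (590.7,-219.3).

```bash
cat > g.py <<'E'
from h import *
from scipy.spatial.transform import Rotation as Ro
yaw=np.radians(52.14);u=np.array([np.cos(yaw),np.sin(yaw),0]);Z=np.array([0,0,1.]);lat=np.array([-u[1],u[0],0])
org=np.array([600.3,243.5,0]);foot=org-45*u+[0,0,40];a=np.sin(np.radians(35))*u+np.cos(np.radians(35))*Z
cap=foot+160*a;mid=foot+80*a
def rot(down,s=1):
    z=np.cos(np.radians(down))*u-np.sin(np.radians(down))*Z;y=s*lat
    return Ro.from_matrix(np.c_[np.cross(y,z),y,z]).as_rotvec(),z
E
python3 - <<'E'
from g import *
np.set_printoptions(precision=2,suppress=True)
print(foot,mid,cap)
for s in(1,-1):
    r,z=rot(35,s);g=mid+11*z
    for nm,p,rr in(("pre",g-110*z,r),("grasp",g,r),("lift",g+[0,0,120],r),("lvl",g+[0,0,120],rot(15,s)[0]),("lvl2",g+[-60,-40,150],rot(15,s)[0]),("lvl2r",g+[-60,-40,150],rot(15,-s)[0])):
        print(s,nm,p,arm.solve_ik(p,rr))
E
```

```text
[572.68 207.97  40.  ] [600.84 244.2  105.53] [629.01 280.43 171.06]
1 pre [551.07 180.17 162.32] [-0.27  0.07 -0.91  0.09  0.86 -0.95]
1 grasp [606.37 251.31  99.22] [-0.07  0.29 -0.92 -0.31  0.75 -0.71]
1 lift [606.37 251.31 219.22] [-0.07  0.07 -0.76  0.07  0.75 -0.71]
1 lvl [606.37 251.31 219.22] None
1 lvl2 [546.37 211.31 249.22] None
1 lvl2r [546.37 211.31 249.22] None
-1 pre [551.07 180.17 162.32] [-0.27  0.07 -0.91  0.09  0.86  2.2 ]
-1 grasp [606.37 251.31  99.22] [-0.07  0.29 -0.92 -0.31  0.75  2.43]
-1 lift [606.37 251.31 219.22] [-0.07  0.07 -0.76  0.07  0.75  2.43]
-1 lvl [606.37 251.31 219.22] None
-1 lvl2 [546.37 211.31 249.22] None
-1 lvl2r [546.37 211.31 249.22] None
```

Run:
```python
from g import *
np.set_printoptions(precision=3,suppress=True)
r,z=rot(35);g=mid+11*z
arm.gripper_to(1.0,60)
arm.reach(g-110*z+[0,0,70],r)
arm.move_l(g-110*z,r)
hit=arm.move_l(g,r,v=60,stop_force=8);print("hit",hit,arm.current_ee_pos(),g)
if not hit:
    arm.gripper_to(0.0,60);print("w",arm.current_width(),arm.current_grip_force(),arm.current_force())
p,d=arm.get_image("scene");cv2.imwrite("pics/grasp.png",cv2.resize(p[150:350,270:470],(600,600)))
print(arm.current_t(),arm.current_qpos())
```

```text
hit False [606.456 251.151  99.437] [606.374 251.314  99.223]
w 0.3324036986307965 49.27653193473816 [-19.233 -23.116  19.811]
6.4417 [-0.076  0.291 -0.922 -0.315  0.749 -0.709]
```

View pics/grasp.png

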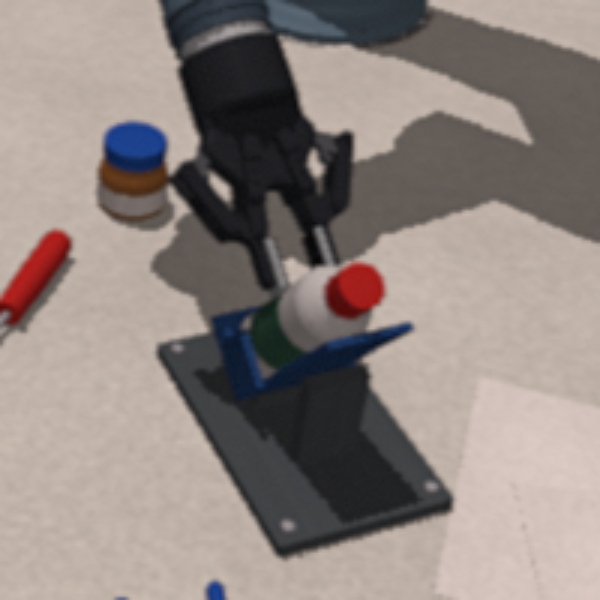

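The crop shows the two pads closed to about 30 mm on the bottle's upper side, tips near (272,285) and (330,262). They are not around its middle, which agrees with width 0.33. I'll reopen and check where the tips are against the bottle.

Run:
```python
from g import *
np.set_printoptions(precision=1,suppress=True)
r,z=rot(35);S=Cam("scene");T=Cam("top")
e=arm.current_ee_pos();R=Ro.from_rotvec(arm.current_eef_rot()).as_matrix();print("ee",e,"zerr deg",np.degrees(np.arccos(R[:,2]@z)),R[:,1]@lat)
print("proj tcp",S.proj(e),"tip",S.proj(e+8*z),"mid",S.proj(mid),"cap",S.proj(cap),"foot",S.proj(foot))
arm.gripper_to(1.0);print("e open",arm.current_ee_pos(),arm.current_force())
for n,C in(("scene",S),("top",T)):
    p,D=arm.get_image(n);cv2.imwrite(f"pics/{n}1.png",p);np.save(f"pics/{n}1.npy",D)
    P=C.cloud(np.ones((420,560),bool),D);P=P[np.linalg.norm(P-mid,axis=1)<140]
    L=np.c_[(P-mid)@R[:,0],(P-mid)@R[:,1],(P-mid)@z]   # x~ -/+axis, y lateral, z depth to plate
    f=(np.abs(L[:,1])>38)&(np.abs(L[:,0])<30)&(np.abs(L[:,1])<65);print(n,"finger pts",f.sum(),"z max",np.sort(L[f,2])[-5:] if f.sum() else "")
    b=(np.abs(L[:,1])<20)&(np.abs(L[:,0])<20);print(" bottle top z min..",np.percentile(L[b,2],[2,20,50]) if b.sum() else "")
v=p
a=np.hstack([cv2.resize(cv2.imread("pics/scene1.png")[170:320,310:460],(400,400),interpolation=2),cv2.resize(cv2.imread("pics/top1.png")[150:300,90:240],(400,400),interpolation=2)])
cv2.imwrite("pics/open.png",a)
```

```text
ee [606.8 248.9 100.5] zerr deg 0.25177045837040835 0.9999900759594988
proj tcp [[375.8 260.5]] tip [[377.  264.3]] mid [[375.2 256. ]] cap [[391.8 245.2]] foot [[360.9 265.3]]
e open [606.3 251.6  99.1] [-0.1 -0.2 -0.4]
scene finger pts 1049 z max [130.3 130.6 131.1 131.6 131.6]
 bottle top z min.. [-136.9 -117.7  -92. ]
top finger pts 1087 z max [130.2 131.  131.  131.1 132.6]
 bottle top z min.. [-122.   -97.6  -25.1]
```

View pics/open.png

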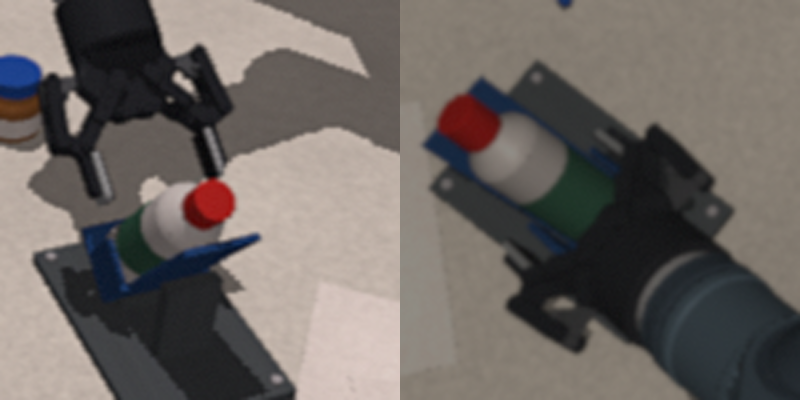

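The left half (scene) shows the open fingertips at about (103,197) and (213,175), short of the bottle's axis. In the right half (top) they are at about (610,150) and (515,265). I'll triangulate them.

Run:
```python
from g import *
np.set_printoptions(precision=1,suppress=True)
r,z=rot(35);S=Cam("scene");T=Cam("top");e=arm.current_ee_pos();R=Ro.from_rotvec(arm.current_eef_rot()).as_matrix();print(e)
f=lambda P:(P-e)@R
s=lambda x,y:(310+x*.375,170+y*.375);t=lambda x,y:(90+(x-400)*.375,150+y*.375)
# lateral sign: lat points image-left/up in top
for a in((103,197),(213,175)):
  for b in((610,150),(515,265)):
    X,g=tri(S,s(*a),T,t(*b));print(a,b,X,g,"tool frame rel TCP",f(X))
for n,C in(("scene",S),("top",T)):
    D=np.load(f"pics/{n}1.npy");P=C.cloud(np.ones((420,560),bool),D);P=P[(P[:,2]>45)]
    L=f(P);k=(np.abs(L[:,1])>36)&(np.abs(L[:,1])<70)&(np.abs(L[:,0])<40)&(L[:,2]>-150)
    for sg in(1,-1):
        q=L[k&(L[:,1]*sg>0)];q=q[np.argsort(q[:,2])][-400:];print(n,sg,len(q),q[-3:].tolist())
```

```text
[606.3 251.5  99.1]
(103, 197) (610, 150) [614.2 192.  121.6] 2.434982041755198 tool frame rel TCP [  5.7 -42.8 -47.5]
(103, 197) (515, 265) [561.9 217.2 106.5] 92.24904503832836 tool frame rel TCP [ 25.1  14.  -48.7]
(213, 175) (610, 150) [595.  224.  144.4] 77.92089257891261 tool frame rel TCP [-20.7  -7.9 -49.4]
(213, 175) (515, 265) [538.7 250.9 119.2] 6.80600983274555 tool frame rel TCP [  7.6  53.1 -45.9]
scene 1 400 [[-4.696980473785267, 44.811561681150195, -42.58672915304106], [-8.096255451508263, 40.87182373935096, -42.37575125789102], [-4.4905920759606435, 47.045611660756045, -42.18088043252615]]
scene -1 400 [[38.54288908036254, -36.053179049697555, 0.8230341399476474], [38.950171110897, -37.09002084962253, 11.060988376546103], [39.60637298240548, -36.7029184971664, 17.3174136872493]]
top 1 400 [[38.563890926253826, 36.03593466903775, 9.021180983137882], [39.77563654510211, 37.50704756628408, 13.184299156261618], [39.6141007745956, 36.11362189676004, 15.004702674563244]]
top -1 400 [[37.80345394371121, -36.38002799820831, 4.887715172406468], [39.30362972367783, -37.897567958388905, 9.00816714498273], [37.959484722090664, -36.73231075011819, 9.657425374486643]]
```

The tips really stand about 38-40 mm behind where the stated TCP puts them: -43 mm measured against -5 expected. The bad grip width gives the same offset. The lateral position is fine. I'll advance by that offset under force guard and grip again.

```bash
echo "OFF=38." >> g.py
python3 - <<'E'
from g import *
np.set_printoptions(precision=3,suppress=True)
r,z=rot(35);g=mid+(11+OFF)*z
hit=arm.move_l(g,r,v=40,stop_force=6);print("hit",hit,arm.current_ee_pos(),g,arm.current_force())
if not hit:
    arm.gripper_to(0.0,60);print("w",arm.current_width(),arm.current_grip_force(),arm.current_force(),arm.current_ee_pos())
p,d=arm.get_image("scene");cv2.imwrite("pics/grasp2.png",cv2.resize(p[150:350,270:470],(400,400)))
q,d=arm.get_image("top");cv2.imwrite("pics/grasp2.png",np.hstack([cv2.resize(p[170:320,310:460],(400,400)),cv2.resize(q[150:300,90:240],(400,400))]))
print(arm.current_t(),arm.current_qpos())
E
```

```text
hit False [625.484 275.803  77.505] [625.478 275.889  77.427] [ 0.639  0.537 -0.064]
w 0.59271102726548 60.67842364311218 [-3.739 -4.792  3.924] [625.717 275.342  77.968]
8.7667 [-0.015  0.376 -0.901 -0.416  0.713 -0.65 ]
```

View pics/grasp2.png

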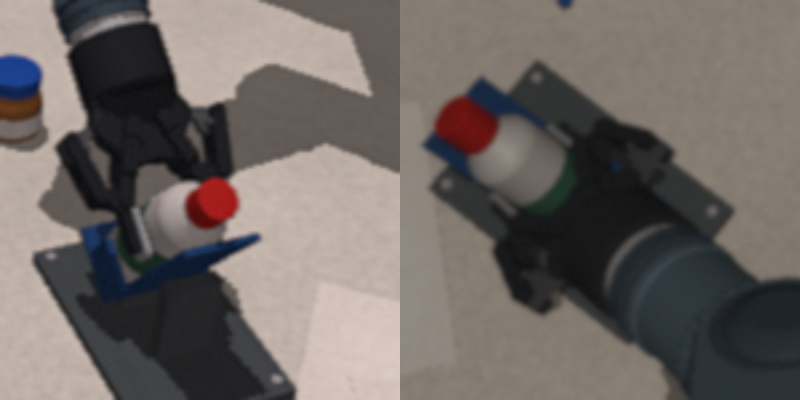

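The crops now show the pads on both sides of the bottle around its middle (left crop about (140,230)). Width 0.593 is about 50 mm, so the grasp is good. Next I lift, tilt the tool up and roll by half a turn.

Run:
```python
from g import *
import json
np.set_printoptions(precision=3,suppress=True)
e0=np.array(arm.current_ee_pos());r0=np.array(arm.current_eef_rot());json.dump([e0.tolist(),r0.tolist()],open("grasp.json","w"))
ab=Ro.from_rotvec(r0).inv().apply(a)
def ang(): return np.degrees(np.arccos(Ro.from_rotvec(arm.current_eef_rot()).apply(ab)[2]))
arm.move_l(e0+[0,0,15],r0,v=40);print(arm.current_force(),arm.current_width())
arm.move_l(e0+[0,0,190],r0,v=100);print("lifted",arm.current_ee_pos(),arm.current_qpos())
q=np.array(arm.current_qpos());q[3]-=0.4;arm.move_joints(q);print("tilt",ang(),arm.current_ee_pos())
q[5]+=np.pi;arm.move_joints(q);print("inv",ang(),arm.current_ee_pos(),arm.current_width(),arm.current_grip_force(),arm.current_t())
arm.pause(0.2)
p,_=arm.get_image("scene");cv2.imwrite("pics/inv.png",p[80:360,200:560])
arm.pause(2.0)
np.save("q.npy",q);print(arm.current_t())
```

```text
[ 1.053 -0.158 -3.007] 0.588806522099847
lifted [625.302 275.281 266.984] [-0.015  0.046 -0.651  0.163  0.713 -0.65 ]
tilt 27.26848690378923 [720.377 273.893 388.012]
inv 152.7588615156708 [721.523 273.799 390.655] 0.5910034988274333 62.49461889266968 14.4833
16.7333
```

View pics/inv.png

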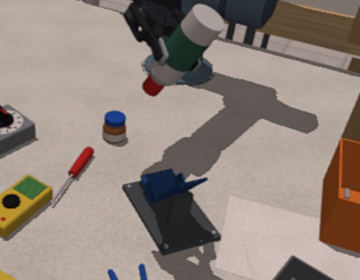

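The picture shows the bottle held inverted, cap down at about (153,87) and foot up at (205,20). Now I turn it back and check for slip before placing.

Run:
```python
from g import *
import json
np.set_printoptions(precision=1,suppress=True)
e0,r0=map(np.array,json.load(open("grasp.json")))
q=np.load("q.npy");q[5]-=np.pi;arm.move_joints(q);q[3]+=0.4;arm.move_joints(q)
arm.move_l(e0+[0,0,120],r0,v=100);arm.pause(.3);print(arm.current_ee_pos()-e0,arm.current_width())
S,T=Cam("scene"),Cam("top");red=([0,120,50],[8,255,255]);up=np.array([0,0,120])
cc=cap-14*a+up
I={};m={}
for n,C in(("scene",S),("top",T)):
    I[n],D=arm.get_image(n);u0,v0=C.proj(cc)[0].astype(int)
    m[n]=hsv(I[n],*red,(max(0,u0-45),max(0,v0-45),u0+45,v0+45));print(n,"exp",(u0,v0),"got",cen(m[n]),m[n].sum())
    b=([40,60,20],[95,255,255]);P=C.cloud(hsv(I[n],*b,(max(0,u0-60),max(0,v0-40),u0+80,v0+90)),D);print(" band cloud",len(P),P.mean(0))
X,g=tri(T,cen(m["top"]),S,cen(m["scene"]));print("cap tri",X-up,"gap",g,"before",[624,274.4,162]);print(arm.current_t())
cv2.imwrite("pics/pre.png",np.hstack([cv2.resize(I["scene"][100:300,290:490],(400,400)),cv2.resize(I["top"][120:320,40:240],(400,400))]))
```

```text
[  0.4  -0.  120.8] 0.5954768118809056
scene exp (np.int64(399), np.int64(193)) got [399.5 191.8] 346
 band cloud 192 [614.  231.6 197.3]
top exp (np.int64(83), np.int64(177)) got [ 82.  177.7] 487
 band cloud 196 [587.  229.7 241. ]
cap tri [623.4 274.3 163.7] gap 1.1229478055918083 before [624, 274.4, 162]
21.25
```

View pics/pre.png

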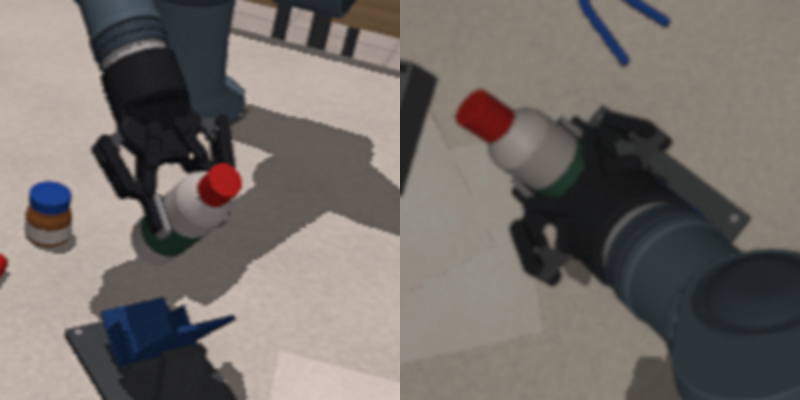

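The crops show the bottle leaning as before, cap at (220,183) in the left one and (485,113) in the right. The triangulated cap is within 2 mm of its place before the flip, so it hasn't slipped and I can place it.

Run:
```python
from g import *
import json
np.set_printoptions(precision=1,suppress=True)
e0,r0=map(np.array,json.load(open("grasp.json")));r,z=rot(35)
arm.move_l(e0+[0,0,25],r0,v=80)
h=arm.move_l(e0,r0,v=25,stop_force=12);print("hit",h,arm.current_ee_pos()-e0,arm.current_force())
e=np.array(arm.current_ee_pos())
if e[2]-e0[2]<5:
    arm.gripper_to(0.75);arm.gripper_to(1.0);arm.pause(.3);print("f",arm.current_grip_force(),arm.current_force())
    arm.move_l(e-120*z,r0,v=100);arm.move_l(e-120*z+[0,0,80],r0)
    red=([0,120,60],[8,255,255]);S,T=Cam("scene"),Cam("top");m={}
    for n,C in(("scene",S),("top",T)):
        p,D=arm.get_image(n);cv2.imwrite(f"pics/{n}2.png",p);u0,v0=C.proj(cap-14*a)[0].astype(int);m[n]=hsv(p,*red,(u0-30,v0-30,u0+30,v0+30));print(n,cen(m[n]),m[n].sum())
        print(C.cloud(m[n],D).mean(0))
    print("cap tri",tri(T,cen(m["top"]),S,cen(m["scene"])),"first 624 274.4 162; px 114.8,196.5 / 388.7,246.3")
print(arm.current_t(),arm.current_qpos())
```

```text
hit False [-0.2  0.1  0. ] [-2.4 -0.8  0.4]
f 0.0 [-0.7  1.1  0.4]
scene [388.1 246.4] 261
[632.3 275.  167.8]
top [115.3 196.1] 335
[622.5 271.  170.3]
cap tri (array([624.8, 273.6, 161.9]), np.float64(1.6005556703870056)) first 624 274.4 162; px 114.8,196.5 / 388.7,246.3
26.8083 [-0.2 -0.  -0.8  0.2  0.8 -0.9]
```

The bottle is home, with the cap within 1 mm of its first position. Now the dial: hover over it, check the tip height, and measure the dial again with the tool clear.

```bash
cat >> g.py <<'E'
dc=np.array([590.7,-219.3,0]);thm=np.radians(27.8)   # mark direction; clockwise = decreasing
def drot(th,s=1):
    x=s*np.array([np.cos(th),np.sin(th),0]);z=-Z
    return Ro.from_matrix(np.c_[x,np.cross(z,x),z]).as_rotvec()
E
python3 - <<'E'
from g import *
np.set_printoptions(precision=2,suppress=True)
T,S=Cam("top"),Cam("scene");I=cv2.imread("pics/top2.png")
rt=hsv(I,[0,120,60],[8,255,255],(366,205,400,235));v,u=np.nonzero(rt)
P=T.plane(np.c_[u,v],86)[:,:2]-dc[:2];P=P[np.linalg.norm(P,axis=1)<28];d=P.mean(0);print("pointer deg",np.degrees(np.arctan2(d[1],d[0])),len(P),np.linalg.norm(d))
P=T.plane(np.c_[u,v],46)[:,:2]-dc[:2];k=u<374.5;print("needle",k.sum(),P[k].mean(0),np.degrees(np.arctan2(*P[k].mean(0)[::-1])))
th=np.radians(71);p=dc+[0,0,180]
for s in(1,-1):
    for t in(th,thm-.1): print(s,arm.solve_ik(p,drot(t,s)),arm.solve_ik(dc+[0,0,28],drot(t,s)))
s=1
if arm.solve_ik(p,drot(th,1)) is None: s=-1
arm.gripper_to(0.5,40);arm.reach(p,drot(th,s));arm.pause(.2);e=arm.current_ee_pos()
p,D=arm.get_image("scene");cv2.imwrite("pics/hov.png",cv2.resize(p[100:250,130:280],(450,450)))
W=S.cloud(np.ones(D.shape,bool),D);L=W-e;k=(np.linalg.norm(L[:,:2],axis=1)<60)&(W[:,2]>95)&(W[:,2]<350)
print("ee",e,"lowest tool pts",np.sort(W[k,2])[:8],arm.current_t(),arm.current_qpos())
q=W[k&(W[:,2]<np.sort(W[k,2])[0]+15)];print(q.mean(0))
E
```

```text
pointer deg 69.88922209514772 54 15.082225020743618
needle 2 [12.26 28.92] 67.01797744682695
1 [-0.46  0.5   0.21  1.28  0.    1.45] [-0.46  0.59 -0.05  0.93  0.    1.45]
1 [-0.46  0.5   0.21  1.28  0.    2.3 ] [-0.46  0.59 -0.05  0.93  0.    2.3 ]
-1 [-0.46  0.5   0.21  1.28  0.   -1.7 ] [-0.46  0.59 -0.05  0.93  0.   -1.7 ]
-1 [-0.46  0.5   0.21  1.28  0.   -0.84] [-0.46  0.59 -0.05  0.93  0.   -0.84]
ee [ 590.64 -218.94  180.05] lowest tool pts [210.47 211.36 211.87 212.92 213.24 213.58 213.69 213.69] 29.55 [-0.46  0.5   0.21  1.28  0.    1.45]
[ 590.95 -213.94  219.71]
```

View pics/hov.png

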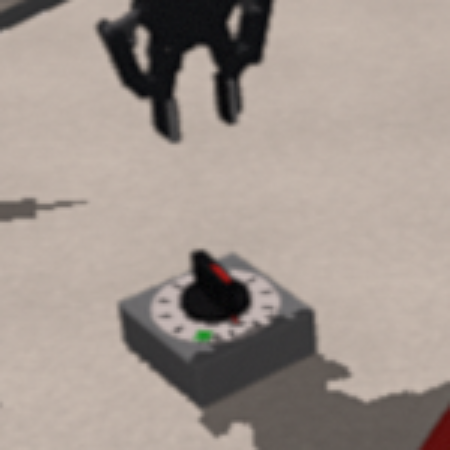

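The crop shows the fingertips at about (170,138) and (232,122), centred over the dial at (212,285). Depth puts the tips 31 mm above the stated TCP, so the same tool offset holds here. I'll grip the bar and turn the dial clockwise to the mark.

Run:
```python
from g import *
np.set_printoptions(precision=2,suppress=True)
th=np.radians(69.5);r=drot(th)
arm.move_l(dc+[0,0,90],r,v=100)
h=arm.move_l(dc+[0,0,36],r,v=40,stop_force=6);print("hit",h,arm.current_ee_pos())
if not h:
    arm.gripper_to(0.0,40);print("w",arm.current_width(),arm.current_grip_force(),arm.current_force())
    q=np.array(arm.current_qpos());q[5]+=th-thm;arm.move_joints(q);arm.pause(.3);print(arm.current_torque(),arm.current_qpos())
    arm.gripper_to(0.5)
    e=np.array(arm.current_ee_pos());arm.move_l(e+[0,0,150],v=120)
    # retract clear of the view, towards the base
    arm.move_l(e+[-150,60,170],v=200)
for n in("scene","top"): p,D=arm.get_image(n);cv2.imwrite(f"pics/{n}3.png",p);np.save(f"pics/{n}3.npy",D)
I=p;T=Cam("top")
rt=hsv(I,[0,120,60],[8,255,255],(366,195,405,240));v,u=np.nonzero(rt)
P=T.plane(np.c_[u,v],86)[:,:2]-dc[:2];P=P[np.linalg.norm(P,axis=1)<28];d=P.mean(0);print("pointer deg",np.degrees(np.arctan2(d[1],d[0])),len(P))
m=T.plane(cen(hsv(I,[40,80,60],[85,255,255],(350,190,420,255))),45)[0]-dc;print("mark",np.degrees(np.arctan2(m[1],m[0])))
cv2.imwrite("pics/end.png",np.hstack([cv2.resize(I[175:270,340:435],(400,400),interpolation=2),cv2.resize(I[130:300,80:250],(400,400))]));print(arm.current_t(),arm.current_force())
```

```text
hit False [ 590.98 -219.42   36.35]
w 0.15466294196382632 40.540058612823486 [0.78 0.5  2.2 ]
[-0.76 -0.77  0.04] [-0.46  0.58 -0.04  0.95 -0.    2.2 ]
pointer deg 29.704465395380808 49
mark 27.885616814541663
36.35 [-0.01  0.1   0.17]
```

View pics/end.png

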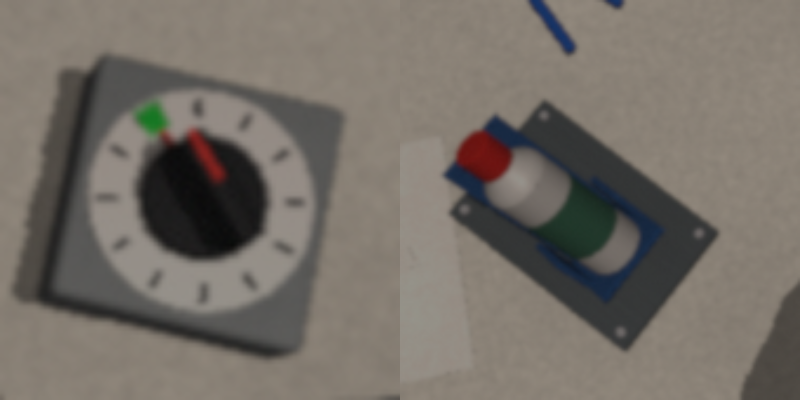

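The left crop shows the needle tip at (168,138) pointing at the green mark (152,118), about 2° off by measurement against a 6.9° tolerance. The right crop shows the bottle in its rest, cap at (484,156). The arm is clear, so I hand in.

```bash
python3 -c "
from plant import arm
print(arm.job_done(),arm.current_t())"
```

```text
the job is handed in; nothing more can be done
the job is handed in; nothing more can be done
```

I handed the job in, but the simulator returned no verdict: the bottle was held upside down for 2 s and laid back in its rest with the cap within about 1 mm of where it started, and the dial pointer measures about 2° (0.03 rad) from the green mark.

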